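# Bring the module to station and show its plug-in card to the code reader

### The arm

A 6-joint arm with a two-finger parallel gripper is mounted at the origin on the work surface. World frame = base frame: x ahead of the robot, y to its left, z up, the work surface at z = 0. Lengths are in m, angles in degrees, forces in N, time in s.
With the tool pointing down it reaches from about 0.4 to 0.825 m from the base axis. Payload 7 kg.
Tool frame: the origin (TCP) lies at the very end of the fingers, on their centre line; the grasp point (between the pads) lies 19 mm behind it (ctrl.pinch_z is the distance from the TCP to the grasp point, in m); z points along the fingers, x is the direction in which the jaws open and shut, and the axes are right-handed (so a half turn about z gives the same grasp; the last joint's range is limited). The gripper opens to 88 mm and grips with 3 to 60 N. Pads are 19 mm wide; open, the fingers measure 130 mm over their backs; the gripper's body (78 mm by 193 mm) begins 47 mm behind the grasp point.
Start: joints at [89.846, 20.546, 0.682, 0, -70.136, -16.507], TCP at [0.194, 0.647, 0.227] pointing down, gripper open.
Joint ranges: [-176.03, 176.03], [-82.01, 121.73], [-58.28, 71.71], [-173.87, 95.51], [-174.79, -0.11], [-173.66, 173.66]. Speed limits (degrees/s): [136.94, 136.94, 172.46, 180, 180, 180].

### API

Orientations are given as [roll, pitch, yaw] about the fixed x, y, z axes, in that order (R = Rz(yaw) Ry(pitch) Rx(roll)).
In Python, from plant import ctrl gives the robot as it stands.
- The arm moves only by the tool carry_out, never from a script. Its argument "increments" is a list of rows, each a list of 7 numbers: the turn, a rotation vector about the world's x, y, z in degrees, then the shift along the world's x, y, z in mm, then the closure, from 0 (fully open) to 1 (shut). In form: [[ax, ay, az, dx, dy, dz, grip], ...]. A call has 1 to 20 rows; each row is the pose to reach, as a shift and turn from the pose commanded when the call began; what a row does not reach only later rows make up. A row lasts 1/8 s, in which the tool goes at most 62.5 mm and 10.7 degrees, less where a joint would pass 70% of its speed; a pose out of reach is approached as far as the arm can. A call with a gripper value outside its range is refused whole. The fingers move at their own pace and stop on an object; the grip force is fixed at half the most. Time passes only in rows, so rows that repeat a pose let the fingers close. It gives the time, the measured TCP pose, the force and the opening at its end, in the units of the state.
- ctrl.get_obs(): the state, without advancing time (a new reading comes with each control period).
- ctrl.snapshot(name): name is "side" or "top" or "wrist"; returns a dict with "pixels" (400x640x3 uint8, blue, green, red), "intrinsics" (3x3 intrinsics, pixels), "rvec" (rotation vector, rad) and "tvec" (3), from world to camera coordinates, as OpenCV has them; the wrist camera has in their place "hand_eye" (4x4, takes a point from camera to tool coordinates, whose origin is the TCP and whose axes are the tool frame's). Camera axes: x right, y down, z forward; pixel columns grow to the right and rows downward; lengths in m; the calibration is good to about 2 mm. A picture is of the moment at which its call begins: read the wrist's pose just before it. There is no depth.
- ctrl.close_job(): hands the job in, once; it reports no verdict.
Trained networks look in a picture, given as the dict that the camera call returned (one of the last four; its "shot" number tells which), for a name from the list of things; names that differ only in an ending like _2 or _b are one class to them, and where a whole thing is asked for, a point or a joint stands for the part that bears it (a point fixed in the world has none). Each returns a list of dicts, best first, with "confidence" (0 to 1); they miss things now and then, are a little off and sometimes report something else, mostly with a low value. They report only what shows in the picture. A call takes as long as a camera call. They do not tell look-alikes from the thing itself.
- ctrl.search_frame(picture, label): "centre" ([x, y, z] in m, in world coordinates, good to about 4 mm: the middle of the surface that is visible of it).
- ctrl.outline_of(picture, label): "pixels" (400x640 bool, what is visible of it).
The state is a dict: "clock": time; "joint_pos": joint angles; "qvel": joint speeds; "tau": joint torques, N m; "tool_pos": TCP position; "orientation": TCP orientation; "force": force on the tool from outside, world axes, zero at the start; "moment": the same for the moment, N m; "opening": finger opening in m.
Only numpy, scipy, OpenCV 4.12 (cv2) and the standard library are available. Lean on these libraries where they do the work, as an engineer would, in place of code of your own. Each camera call takes 0.05 s, during which the arm holds its last target. There are 200 camera calls.

### The job

Push the carrier along the rail, its module's cover still shut, until the notch in its edge has clicked onto the spring plunger of the station. Then open the cover past upright so that it stands back out of the way, draw the plug-in card inside straight up out of its guides by its pull grip, and hold it up to the code reader: upright, flat side squarely facing the reader's window, centred on it and about 10 cm away. Finish while still holding the card there, with the carrier still in the station and the cover open; do not drop the card, do not touch the reader, and leave the other things on the bench where they are.

Things in the scene. Friction and masses are not known exactly. Their poses are not given: they have to be found in the camera images.
- rail: straight carrier rail on the bench: aluminium base 184 mm wide, green side guides 46 mm high that hold the carrier down and straight, end stops (48 mm high) at y = -370 and +170 mm. It runs along its own y axis; the carrier is to be pushed towards +y. Origin on the bench under the middle of the station. The rail goes on past the station: a carrier pushed too far may be pushed back
- plunger_nose (a point): centre of the steel ball nose (16 mm across) of the station's spring plunger, in an aluminium block 46 mm high on the rail's +x side, at rail y = 0. The carrier slides with 1 to 3 N, more (up to 20 N) as its edge runs onto the ball or the ball leaves the notch; the ball pulls it home from 3 mm off. In station the carrier's origin is at rail x = 0, y = 0, z = 30 mm
- carrier: black plate 150 (x) x 200 (y) x 8 mm, captive on the rail, with a light grey aluminium power module fixed on it (together 0.7 to 1 kg). Origin at the centre of the plate's underside, 30 mm above the bench; axes as the rail's, z up. The index notch is in the middle (y = 0) of the plate's +x edge. A finned heat sink 66 mm high (from the plate's underside) stands at y = 52..92 mm
- push_face (a point): centre of the module's flat upright end wall, facing the carrier's -y: 92 mm wide (x), 72 mm tall (from 36 mm below this point to 36 mm above; bench height 38 to 110 mm). The place to push. The plate reaches 10 mm farther out below it. Carrier frame x = 0, y = -90, z = 44 mm
- bay_mouth (a point): centre of the open top of the module's card bay, just under the shut cover, 110 mm above the bench (carrier x = 0, y = -20, z = 80 mm): 84 (x) x 132 (y) mm clear inside, walls 4 mm. The card stands in the middle of it across y, in green guides at its two narrow edges (up to 48 mm above the carrier's origin); 60 mm are free on either flat side of the grip, to 45 mm below the mouth
- cover (a joint): opening angle of the bay's flat aluminium cover, rad: 0 shut, 1.57 upright, 2.0 at the stop. A stiff hinge holds it at any angle (0.06 N m)
- cover_hinge (a point): middle of the cover's hinge line on the +x top edge of the bay (carrier x = 46, y = -20, z = 80 mm), parallel to the carrier's y. The cover, 94 mm deep (from the hinge towards carrier -x) x 140 wide x 4 mm thick, swings up from the -x side and over towards +x. Axes turn with the cover: -x points from the hinge to the free edge, z out of its outer face
- cover_tab (a point): centre of the black lifting tab on the cover's outer face: 12 mm thick (carrier y) x 22 mm (x) x 26 mm tall, 78 mm from the hinge line near the free edge. The point is 13 mm above the cover's outer face and 13 mm below the tab's top. Axes turn with the cover
- card_center (a point): centre (half-way up) of the plug-in card, 66 mm tall overall, about 80 g: dark green board 70 (x) x 4 (y) x 46 mm tall, on top a black pull grip 44 (x) x 12 (y) x 20 mm tall, its centre 23 mm above this point. y is normal to the flat sides (either side serves), z up. Hidden under the cover at first, grip top 4 mm below the bay's mouth; loose by 1.5 mm in its guides, not latched
- reader: fixed code reader: grey box 62 x 62 mm, 40 mm deep, on an aluminium post 225 mm high with a steel foot 100 (x) x 80 mm. Origin on the bench straight below the window; it looks along its own -y, towards the middle of the bench; the foot lies at y = 5..85 mm
- window (a point): centre of the reader's black front face with its round lens and four white lights, 200 mm above the bench. Axes as the reader's: it looks along -y. It reads a card whose centre is 60 to 140 mm in front and within 25 mm of its axis sideways and in height
- screwdriver: black-handled screwdriver, 190 mm long, lying on the bench along its x axis, handle towards -x; to be left alone
- note_pad: pad of yellow-orange sticky notes, 76 x 76 x 14 mm; to be left alone. Origin at the middle of its underside
- screw_dish: small round steel dish, rim 76 mm across, 24 mm high; to be left alone. Origin at the middle of its underside
- tape_roll: roll of amber tape lying flat, 84 mm across, 19 mm high; to be left alone. Origin at the middle of its underside
- scan_gun: dark hand scanner lying on the bench, 185 mm long along x (from -75 to +110 mm), 66 mm wide, 50 mm high; to be left alone
Not all that is in view belongs to the job. Of the things shaped like the reader, the grey one is meant.

How it is judged (in metres and radians):
On the way, in this order (a step that is already met when the one before it is completed fails the run):
1. the carrier stands in the station (within 5 mm), cover shut, card in its guides (y of carrier in the frame of rail between -0.005 and 0.005 m and linear speed of carrier below 0.02 m/s and value of joint cover below 0.15 rad and z of card_center in the frame of carrier below 0.055 m), for 0.3 s.
2. the cover is open past upright, the card still in its guides, the carrier in the station (y of carrier in the frame of rail between -0.005 and 0.005 m and value of joint cover above 1.6 rad and z of card_center in the frame of carrier below 0.055 m), for 0.2 s.
3. the card is drawn out, held by the fingers clear above the bay, the carrier in the station (y of carrier in the frame of rail between -0.005 and 0.005 m and contact force between card and the fingers above 1 N and z of card_center in the frame of carrier above 0.12 m), for 0.1 s.
At the end, for the whole second after the job is handed in: The card hangs in the fingers alone, upright and square to the window within 12 degrees, its centre 60 to 140 mm in front of it and within 25 mm of its axis; the carrier is in station within 5 mm and the cover open beyond 1.6 rad (y of carrier in the frame of rail between -0.005 and 0.005 m and contact force between card and the fingers above 1 N and value of joint cover above 1.6 rad and x of card_center in the frame of window between -0.025 and 0.025 m and y of card_center in the frame of window between -0.14 and -0.06 m and z of card_center in the frame of window between -0.025 and 0.025 m and angle between the y axis of card_center and the y axis of window, either way round below 0.21 rad and angle between card_center's own z axis and vertical below 0.21 rad and contact force between card and carrier below 0.05 N and contact force between card and rail below 0.05 N and contact force between card and reader below 0.05 N); the arm keeps its last pose, push and grip.
It fails at once if the card is dropped or laid down (height (world z) of card_center below 0.055 m).
It fails at once if the code reader is touched (contact force between reader and anything else above 1 N).
It fails at once if one of the other things on the bench is moved by more than 30 mm (distance of any of screwdriver, note_pad, screw_dish, tape_roll, scan_gun from where it was at the start of the episode above 0.03 m).
It also fails if it takes over 69 s, if anything falls off the work surface, if the arm or the gripper's body presses on something with over 40 N, if the wrist force passes 120 N, or if a joint passes its speed limit or range.

## Working session

There is one attempt and no reset: what is moved stays moved. The work goes in short steps, Python scripts to look and compute and a tool call to move; the robot and the scene stay as the last step left them, time stands still between calls to the robot, and variables do not carry over. Pictures are saved under pics/ and viewed, about 8 in all and at most 12, crops included, and the job is handed in when it is done.

Besides the shell and the picture viewer there is one more tool, called after "Request:" in YAML: its name, and indented under it one key for each argument. carry_out: Moves the arm, as the interface text tells. Its arguments: {"type":"object","properties":{"increments":{"type":"array"}},"required":["increments"]}

```bash
mkdir -p pics
cat > h.py <<'E'
import numpy as np, cv2
from plant import ctrl
from scipy.spatial.transform import Rotation as R
def cam(s,obs=None):
    K=np.array(s["intrinsics"])
    if "rvec" in s:
        Rm=cv2.Rodrigues(np.array(s["rvec"],float))[0]; return K,Rm,np.array(s["tvec"],float).ravel()
    T=np.eye(4);T[:3,:3]=R.from_euler('xyz',obs["orientation"],degrees=True).as_matrix();T[:3,3]=obs["tool_pos"]
    M=np.linalg.inv(T@np.array(s["hand_eye"]));return K,M[:3,:3],M[:3,3]
def proj(c,P):
    K,Rm,t=c;p=(K@(Rm@np.atleast_2d(P).T+t[:,None])).T;return p[:,:2]/p[:,2:]
def onz(c,uv,z):
    K,Rm,t=c;o=-Rm.T@t;d=(Rm.T@np.linalg.inv(K)@np.c_[np.atleast_2d(uv),np.ones(len(np.atleast_2d(uv)))].T).T
    return o+d*((z-o[2])/d[:,2:])
E
python3 - <<'E'
from h import *
print(ctrl.get_obs())
names="rail carrier cover_tab cover reader screwdriver note_pad screw_dish tape_roll scan_gun window push_face plunger_nose".split()
for n in ("top","side"):
    s=ctrl.snapshot(n);cv2.imwrite(f"pics/{n}0.png",s["pixels"]);c=cam(s)
    print(n,"cam at",-c[1].T@c[2])
    for k in names:
        try:
            for d in ctrl.search_frame(s,k)[:3]: print(k,np.round(d["centre"],3),round(d["confidence"],2),proj(c,d["centre"]).round())
        except Exception as e: print(k,e)
E
```

```text
{'clock': 0.0, 'joint_pos': array([ 8.98434885e+01,  2.05919209e+01,  6.33970508e-01, -2.07685511e-02,
       -7.01356763e+01, -1.65078134e+01]), 'qvel': array([-0.06617419, -0.03858715,  0.02145223,  0.01838984,  0.00627113,
        0.07810487]), 'tau': array([ 1.81636486e-03, -5.82715094e+01,  2.93042368e+01,  6.99685916e+00,
        6.86911939e-03, -1.71038846e-04]), 'tool_pos': array([0.19343696, 0.64617881, 0.22561666]), 'orientation': array([-1.79992113e+02, -9.53155220e-02, -1.06671405e+02]), 'force': array([ 0.67778471,  0.2884698 , -0.63343619]), 'moment': array([0.03095661, 0.00030583, 0.03503242]), 'opening': 0.08791049647743779}
top cam at [ 0.14659737 -0.04026833  1.72976429]
rail [0.543 0.468 0.066] 0.72 [[172. 180.]]
rail [ 0.518 -0.018  0.034] 0.62 [[309. 195.]]
carrier [ 0.507 -0.157  0.112] 0.64 [[350. 195.]]
cover_tab [ 0.516 -0.176  0.114] 0.93 [[356. 193.]]
cover [ 0.517 -0.173  0.112] 0.65 [[355. 192.]]
reader [0.544 0.467 0.065] 0.96 [[172. 180.]]
screwdriver [ 0.396 -0.507  0.027] 0.51 [[447. 235.]]
note_pad [0.63  0.336 0.011] 0.68 [[214. 162.]]
screw_dish [ 
[... 570 characters left out ...]
1 [[345. 304.]]
carrier [ 0.505 -0.226  0.092] 0.94 [[338. 274.]]
carrier [ 0.427 -0.442  0.018] 0.64 [[332. 382.]]
cover_tab [ 0.514 -0.19   0.118] 0.83 [[337. 255.]]
cover [ 0.516 -0.188  0.114] 0.76 [[338. 256.]]
reader [0.55 0.47 0.11] 0.97 [[295. 154.]]
reader [0.325 0.141 0.104] 0.74 [[243. 205.]]
note_pad [0.634 0.318 0.016] 0.76 [[328. 191.]]
screw_dish [ 0.721 -0.02   0.012] 0.63 [[388. 240.]]
tape_roll [0.718 0.138 0.01 ] 0.53 [[368. 214.]]
scan_gun [0.38  0.286 0.037] 0.9 [[257. 200.]]
window [0.552 0.47  0.114] 0.97 [[295. 153.]]
window [0.325 0.142 0.103] 0.87 [[243. 205.]]
push_face [ 0.505 -0.224  0.094] 0.86 [[338. 273.]]
plunger_nose [ 0.511 -0.263  0.034] 0.71 [[345. 304.]]
```

View pics/top0.png

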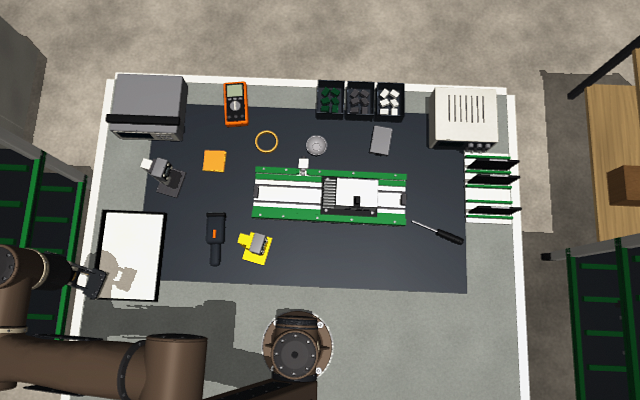

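View pics/side0.png

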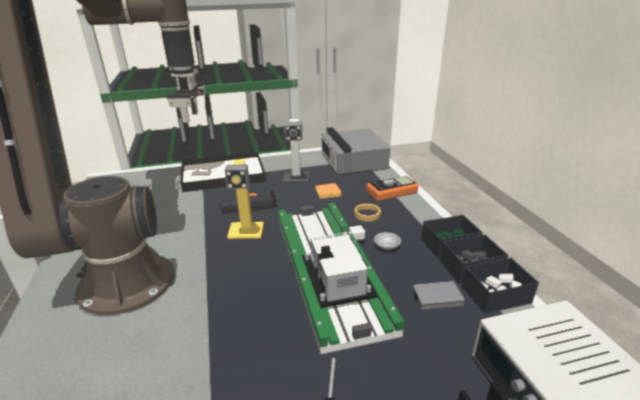

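Two look-alike readers show: yellow (side 237,180 / top 258,243) and grey (side 293,135 / top 157,165), so the grey one is the target. The white module on the green rail (side 338,265) is the carrier; grey block (top 380,140) and white boxes are distractors. Next I raise the arm and look with the wrist camera.

Request:
carry_out:
  increments:
    - [0, 0, 0, 0, 0, 60, 0]
    - [0, 0, 0, 20, 0, 120, 0]
    - [0, 0, 0, 60, -40, 180, 0]
    - [0, 0, 0, 110, -90, 220, 0]
    - [0, 0, 0, 150, -150, 240, 0]
    - [0, 0, 0, 190, -210, 250, 0]
    - [0, 0, 0, 220, -270, 250, 0]
    - [0, 0, 5, 240, -330, 250, 0]
    - [0, 0, 10, 250, -390, 250, 0]
    - [0, 0, 16, 250, -450, 250, 0]
    - [0, 0, 16, 250, -510, 250, 0]
    - [0, 0, 16, 250, -570, 250, 0]
    - [0, 0, 16, 250, -630, 250, 0]
    - [0, 0, 16, 250, -690, 250, 0]
    - [0, 0, 16, 250, -740, 250, 0]
    - [0, 0, 16, 250, -740, 250, 0]
    - [0, 0, 16, 250, -740, 250, 0]

```text
clock: 3.52
tool_pos: [0.4431, -0.0953, 0.4767]
orientation: [-180.0, -0.0, -90.9]
force: [0.4, -0.3, -1.2]
opening: 0.0879
```

Run:
```python
from h import *
o=ctrl.get_obs();s=ctrl.snapshot("wrist");cv2.imwrite("pics/w1.png",s["pixels"]);c=cam(s,o)
print(o["clock"],o["tool_pos"],o["orientation"],o["joint_pos"].round(1));print(np.round(s["hand_eye"],3))
for k in "rail carrier cover_tab cover reader push_face plunger_nose screw_dish".split():
    for d in ctrl.search_frame(s,k)[:2]: print(k,np.round(d["centre"],3),round(d["confidence"],2),proj(c,d["centre"]).round())
```

```text
3.525 [ 0.44313212 -0.09532339  0.47669127] [-1.79987051e+02 -6.46460844e-03 -9.08713065e+01] [ 12.9  -4.7   2.3   0.  -97.   76.2]
[[ 1.     0.001 -0.001  0.   ]
 [-0.     0.954  0.301 -0.082]
 [ 0.002 -0.301  0.954 -0.158]
 [ 0.     0.     0.     1.   ]]
rail [ 0.536 -0.007  0.031] 0.97 [[278. 107.]]
cover_tab [ 0.526 -0.181  0.113] 0.61 [[370. 111.]]
cover [ 0.52  -0.178  0.114] 0.62 [[369. 114.]]
reader [0.554 0.487 0.011] 0.92 [[ 40. 102.]]
reader [0.344 0.152 0.152] 0.7 [[186. 219.]]
push_face [ 0.522 -0.159  0.116] 0.58 [[358. 113.]]
plunger_nose [ 0.534 -0.004  0.03 ] 0.92 [[276. 108.]]
screw_dish [ 0.706 -0.031  0.015] 0.57 [[286.  12.]]
```

View pics/w1.png

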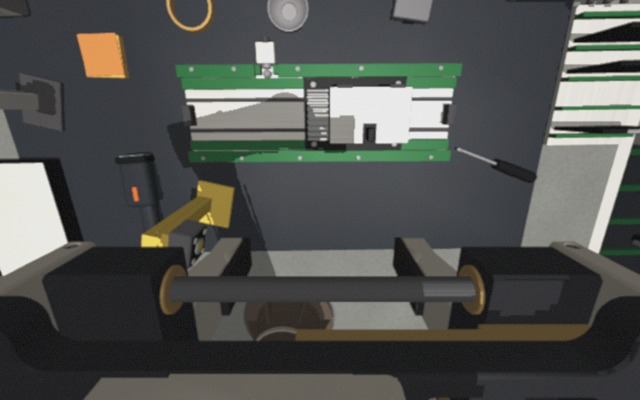

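```bash
cat > m.py <<'E'
from h import *
E
python3 - <<'E'
from h import *
# static calibration from the saved shot's pose
o=ctrl.get_obs();s=ctrl.snapshot("wrist");c=cam(s,o);im=s["pixels"]
hsv=cv2.cvtColor(im,cv2.COLOR_BGR2HSV)
m=((hsv[...,0]>45)&(hsv[...,0]<90)&(hsv[...,1]>90)&(hsv[...,2]>40)).astype(np.uint8)
m[:55]=0;m[170:]=0;m[:,:170]=0;m[:,470:]=0
v,u=np.nonzero(m);P=onz(c,np.c_[u,v],.046)[:,:2].astype(np.float32)
r=cv2.minAreaRect(P);print("rect",r);print(cv2.boxPoints(r))
pts={"farL":(178,66),"farR":(461,64),"nearL":(189,162),"nearR":(450,160)}
for k,p in pts.items(): print(k,onz(c,p,.046).round(4))
print("block",onz(c,[(256,42),(274,42),(265,52)],.046).round(4))
print("cover corners",onz(c,[(330,87),(411,87),(411,143),(330,143)],.114).round(4))
print("tab top",onz(c,[(370,126)],.14).round(4))
crop=cv2.resize(im[50:180,160:480],None,fx=2.4,fy=2.4,interpolation=cv2.INTER_CUBIC);cv2.imwrite("pics/w1c.png",crop)
E
```

```text
rect ((0.5199874639511108, -0.0892745852470398), (0.5406728386878967, 0.18330730497837067), 89.40675354003906)
[[ 0.42553967 -0.35864756]
 [ 0.6088372  -0.3605455 ]
 [ 0.61443526  0.18009838]
 [ 0.43113774  0.18199632]]
farL [[0.611  0.1777 0.046 ]]
farR [[ 0.6089 -0.3555  0.046 ]]
nearL [[0.4291 0.1843 0.046 ]]
nearR [[ 0.4279 -0.3575  0.046 ]]
block [[ 0.6497  0.0272  0.046 ]
 [ 0.6494 -0.006   0.046 ]
 [ 0.633   0.0118  0.046 ]]
cover corners [[ 0.5659 -0.1073  0.114 ]
 [ 0.5645 -0.2452  0.114 ]
 [ 0.4706 -0.2531  0.114 ]
 [ 0.4721 -0.1072  0.114 ]]
tab top [[ 0.5022 -0.1738  0.14  ]]
```

View pics/w1c.png

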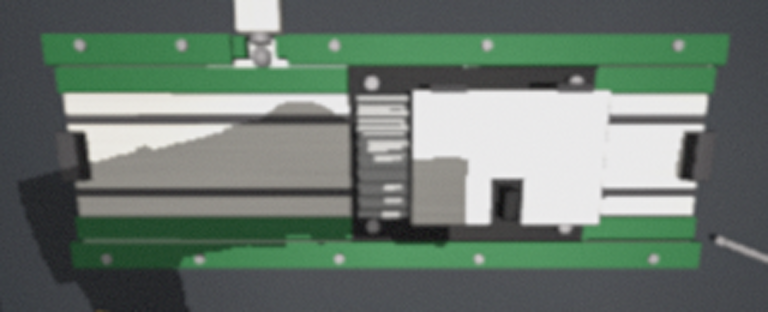

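The crop shows the ball nose at (261,50), the carrier with heat sink on the +y side, and the cover tab at (507,200). The rail rectangle fits at 541 x 183 mm, which is as expected. Station ≈ (0.521, 0.011), rail yaw ≈ -0.6°, carrier at rail y ≈ -0.169. Now going behind the push face.

Request:
carry_out:
  increments:
    - [0, 0, -10, 10, -40, 0, 1]
    - [0, 0, -20, 30, -90, -30, 1]
    - [0, 0, -30, 50, -140, -60, 1]
    - [0, 0, -40, 70, -190, -90, 1]
    - [0, 0, -50, 75, -215, -130, 1]
    - [0, 0, -60, 75, -215, -180, 1]
    - [0, 0, -70, 75, -215, -230, 1]
    - [0, 0, -80, 75, -215, -280, 1]
    - [0, 0, -90, 75, -215, -330, 1]
    - [0, 0, -90, 75, -215, -370, 1]
    - [0, 0, -90, 75, -215, -395, 1]
    - [0, 0, -90, 75, -215, -395, 1]

```text
clock: 5.52
tool_pos: [0.5173, -0.3077, 0.0795]
orientation: [179.9, -0.3, 179.4]
force: [0.3, -0.1, 1.3]
opening: 0.0007
```

Run:
```python
from h import *
o=ctrl.get_obs();print(o["clock"],o["tool_pos"],o["orientation"],o["force"],o["opening"])
s=ctrl.snapshot("side");cv2.imwrite("pics/s2.png",cv2.resize(s["pixels"][160:400,200:480],None,fx=2.5,fy=2.5))
```

```text
5.525 [ 0.51730244 -0.30773605  0.07945462] [179.93710632  -0.25173197 179.35311648] [ 0.30721027 -0.10704105  1.27844112] 0.0006720131783619647
```

View pics/s2.png

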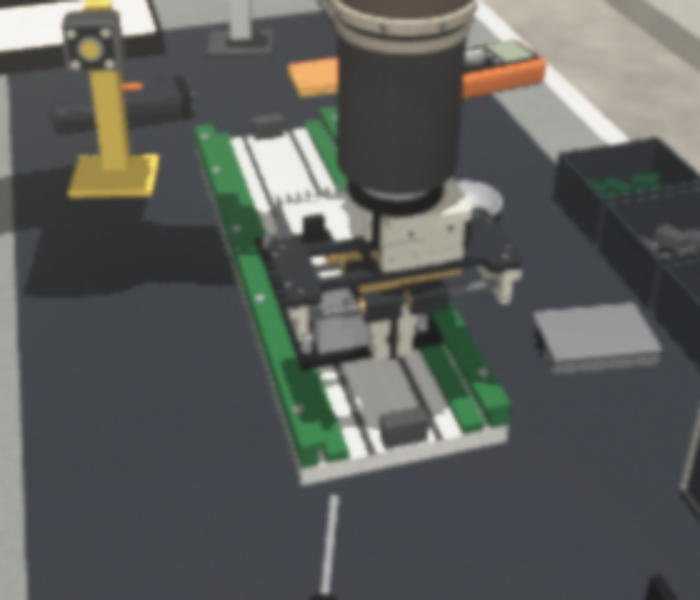

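The closed fingers (395,330) stand over the plate's rear end, in line with the push face. Pushing to about 20 mm short.

Request:
carry_out:
  increments:
    - [0, 0, 0, 0, 20, 0, 1]
    - [0, 0, 0, 0, 35, 0, 1]
    - [0, 0, 0, 0, 45, 0, 1]
    - [0, 0, 0, 0, 52, 0, 1]
    - [0, 0, 0, 0, 60, 0, 1]
    - [0, 0, 0, 1, 70, 0, 1]
    - [0, 0, 0, 1, 82, 0, 1]
    - [0, 0, 0, 1, 94, 0, 1]
    - [0, 0, 0, 1, 106, 0, 1]
    - [0, 0, 0, 1, 118, 0, 1]
    - [0, 0, 0, 1, 130, 0, 1]
    - [0, 0, 0, 2, 142, 0, 1]
    - [0, 0, 0, 2, 154, 0, 1]
    - [0, 0, 0, 2, 166, 0, 1]
    - [0, 0, 0, 2, 176, 0, 1]
    - [0, 0, 0, 2, 184, 0, 1]
    - [0, 0, 0, 2, 190, 0, 1]
    - [0, 0, 0, 2, 195, 0, 1]
    - [0, 0, 0, 2, 195, 0, 1]

```text
clock: 7.95
tool_pos: [0.5199, -0.1127, 0.0813]
orientation: [180.0, -0.1, 179.4]
force: [0.1, -0.3, -0.1]
opening: 0.0006
```

```bash
cat > loc.py <<'E'
from h import *
# carrier y in rail frame from the cover edges in the top view (camera calls: 1)
def look(name):
    s=ctrl.snapshot("top");cv2.imwrite(f"pics/{name}.png",cv2.resize(s["pixels"][150:250,240:420],None,fx=4,fy=4,interpolation=cv2.INTER_CUBIC));return s,cam(s)
E
python3 - <<'E'
from loc import *
s,c=look("t3")
o=ctrl.get_obs();print(o["clock"],o["tool_pos"],o["force"])
for k in ("carrier","cover","cover_tab","push_face"):
    for d in ctrl.search_frame(s,k)[:1]: print(k,np.round(d["centre"],3),d["confidence"])
print(proj(c,[[.521,.011,.038],[.46,-.08,.110],[.43,.011,.046]]))
E
```

```text
8.0 [ 0.52012379 -0.11266736  0.08125462] [ 0.17975118 -0.34584097 -0.53786434]
carrier [ 0.494 -0.026  0.111] 0.6
cover [ 0.503 -0.021  0.114] 0.79
cover_tab [ 0.503 -0.022  0.116] 0.98
push_face [ 0.49  -0.028  0.114] 0.88
[[301.11720447 193.63755448]
 [326.71944473 207.77610852]
 [299.80945813 218.52055784]]
```

View pics/t3.png

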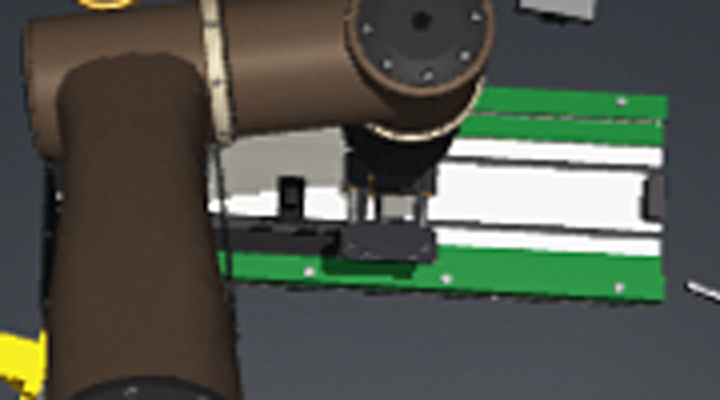

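Run:
```python
from loc import *
s,c=look("t3b");g=s["pixels"].max(2)[193:201,300:322];print(g)
print("tab", onz(c,[(312.7,192.5),(312.7,200)],.14).round(4))
```

```text
[[154 154 153 153 154 153 153 152 155 151 150 150 151 151 153 151 157 158
  158 159 159 159]
 [151 152 151 152 152 152 153 153 157  98  41  31  29  30  60  65 136 157
  157 157 156 156]
 [152 153 152 153 152 152 152 152 158  84  16   8  10   9   6   2  93 145
  153 151 152 152]
 [152 151 152 150 150 149 148 148 154  82  16  14  17  21  10   0 117 173
  181 179 180 180]
 [148 147 147 145 170 178 177 178 186  97  11  30  39  45  22   2 205 255
  255 253 253 253]
 [177 177 176 174 247 254 254 255 255 167   9  32  41  47  27  23 201 250
  249 248 248 248]
 [253 254 253 252 250 248 248 250 255 163   7  36  44  51  35  24 209 249
  248 247 247 247]
 [249 249 248 248 248 247 247 249 255 163  10  37  45  51  33  23 250 252
  247 247 247 247]]
tab [[ 0.504  -0.0306  0.14  ]
 [ 0.4785 -0.0317  0.14  ]]
```

Request:
carry_out:
  increments:
    - [0, 0, 0, 0, 3, 0, 1]
    - [0, 0, 0, 0, 6, 0, 1]
    - [0, 0, 0, 0, 9, 0, 1]
    - [0, 0, 0, 0, 11, 0, 1]
    - [0, 0, 0, 0, 12, 0, 1]

```text
clock: 8.88
tool_pos: [0.5207, -0.1016, 0.0815]
orientation: [-180.0, 0.0, 179.3]
force: [2.6, -5.2, -3.5]
opening: 0.0008
```

Request:
carry_out:
  increments:
    - [0, 0, 0, 0, 1, 0, 1]
    - [0, 0, 0, 0, 2, 0, 1]
    - [0, 0, 0, 0, 3, 0, 1]
    - [0, 0, 0, 0, 4, 0, 1]
    - [0, 0, 0, 0, 4, 0, 1]

```text
clock: 9.5
tool_pos: [0.5206, -0.0971, 0.0816]
orientation: [180.0, 0.0, 179.3]
force: [0.3, -2.0, -0.7]
opening: 0.0003
```

Request:
carry_out:
  increments:
    - [0, 0, 0, 0, 1, 0, 1]
    - [0, 0, 0, 0, 2, 0, 1]
    - [0, 0, 0, 0, 2, 0, 1]

```text
clock: 9.88
tool_pos: [0.5204, -0.095, 0.0816]
orientation: [180.0, -0.0, 179.3]
force: [-1.2, -0.6, -0.7]
opening: 0.0002
```

Request:
carry_out:
  increments:
    - [0, 0, 0, 0, 1, 0, 1]
    - [0, 0, 0, 0, 2, 0, 1]
    - [0, 0, 0, 0, 2, 0, 1]

```text
clock: 10.25
tool_pos: [0.5206, -0.0932, 0.0816]
orientation: [180.0, 0.0, 179.3]
force: [-0.9, -0.6, 0.4]
opening: 0.0007
```

Run:
```python
from loc import *
s,c=look("t4");g=s["pixels"].max(2)[194:201,300:322].astype(float)
for r in g:
    i=np.nonzero(r<100)[0];print(i[0]+300,i[-1]+300,r[i[0]-1:i[0]+2],r[i[-1]-0:i[-1]+3])
w=np.clip(1-g[3:]/250,0,1);u=(w*np.arange(300,322)).sum(1)/w.sum(1);print(u,onz(c,[(u.mean(),197)],.14))
print(ctrl.get_obs()["force"])
```

```text
303 321 [158.  72.   0.] [22.]
303 321 [159.  75.   4.] [34.]
303 321 [158.  75.   6.] [66.]
303 321 [151.  70.   3.] [91.]
303 309 [152.  63.   3.] [ 24. 250. 255.]
304 321 [127.  15.  33.] [96.]
304 309 [124.  14.  23.] [ 47. 248. 251.]
[308.58957655 307.62777242 308.01938219 307.88708709] [[ 0.48797684 -0.01567295  0.14      ]]
[-0.38182743 -0.95103942 -0.00963792]
```

Request:
carry_out:
  increments:
    - [0, 0, 0, 0, 0.5, 0, 1]
    - [0, 0, 0, 0, 1, 0, 1]
    - [0, 0, 0, 0, 1, 0, 1]

```text
clock: 10.68
tool_pos: [0.5206, -0.0923, 0.0816]
orientation: [180.0, 0.0, 179.3]
force: [-0.4, 1.3, 0.1]
opening: 0.0007
```

Request:
carry_out:
  increments:
    - [0, 0, 0, 0, 0.5, 0, 1]
    - [0, 0, 0, 0, 1, 0, 1]
    - [0, 0, 0, 0, 1, 0, 1]

```text
clock: 11.05
tool_pos: [0.5205, -0.0915, 0.0816]
orientation: [-180.0, -0.0, 179.3]
force: [-0.5, -1.6, -0.4]
opening: 0.0002
```

Request:
carry_out:
  increments:
    - [0, 0, 0, 0, 0.5, 0, 1]
    - [0, 0, 0, 0, 1, 0, 1]
    - [0, 0, 0, 0, 1, 0, 1]

```text
clock: 11.42
tool_pos: [0.5204, -0.0909, 0.0816]
orientation: [-180.0, -0.0, 179.3]
force: [0.4, -5.3, 0.7]
opening: 0.0002
```

Request:
carry_out:
  increments:
    - [0, 0, 0, 0, 0.5, 0, 1]
    - [0, 0, 0, 0, 1, 0, 1]
    - [0, 0, 0, 0, 1, 0, 1]

```text
clock: 11.8
tool_pos: [0.5203, -0.0905, 0.0816]
orientation: [-179.9, -0.0, 179.3]
force: [0.9, -8.9, -0.2]
opening: 0.0005
```

Request:
carry_out:
  increments:
    - [0, 0, 0, 0, -10, 0, 1]
    - [0, 0, 0, 0, -35, 10, 1]
    - [0, 0, 0, 0, -40, 70, 1]
    - [0, 0, 0, 0, -20, 130, 1]
    - [0, 0, 0, 0, 20, 190, 1]
    - [0, 0, 0, 0, 70, 240, 0.6]
    - [0, 0, 0, 0, 120, 280, 0.6]
    - [0, 0, 0, 0, 160, 310, 0.6]
    - [0, 0, 0, 0, 190, 320, 0.6]
    - [0, 0, 0, 0, 190, 320, 0.6]
    - [0, 0, 0, 0, 190, 320, 0.6]

```text
clock: 13.18
tool_pos: [0.5203, 0.1006, 0.4011]
orientation: [180.0, -0.0, 179.4]
force: [-0.5, 0.6, -0.7]
opening: 0.035
```

Run:
```python
from h import *
o=ctrl.get_obs();s=ctrl.snapshot("wrist");c=cam(s,o);im=s["pixels"]
cv2.imwrite("pics/w5.png",im)
np.savez("w5.npz",K=c[0],R=c[1],t=c[2])
print(o["clock"],o["tool_pos"],o["orientation"],o["opening"])
for n,p in dict(station=[.521,.011,.030],tab=[.489,-.009,.14],ball=[.598,.010,.034]).items(): print(n,proj(c,p).round(1))
for k in ("cover_tab","plunger_nose","reader","window"):
    for d in ctrl.search_frame(s,k)[:2]: print(k,np.round(d["centre"],3),d["confidence"])
```

```text
13.175 [0.52031666 0.10059403 0.40109099] [ 1.79989923e+02 -4.02195043e-02  1.79376387e+02] 0.03496042738546784
station [[321.  106.9]]
tab [[343.9  90.2]]
ball [[277.  106.8]]
cover_tab [ 0.522 -0.017  0.112] 0.73
plunger_nose [ 0.527 -0.021  0.039] 0.84
reader [0.34  0.146 0.198] 0.84
reader [0.554 0.472 0.009] 0.73
window [0.554 0.478 0.013] 0.96
window [0.339 0.145 0.201] 0.57
```

View pics/w5.png

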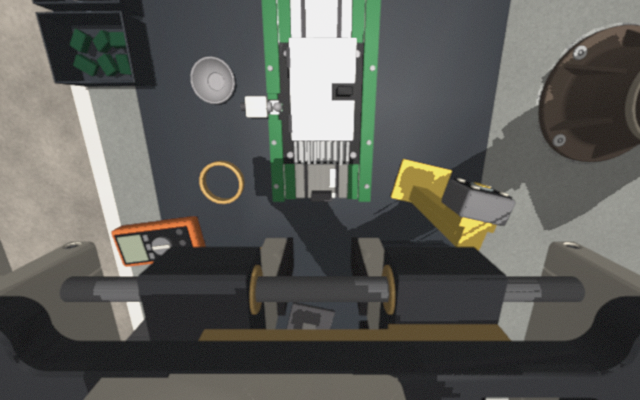

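The tab shows at (343,91), where a carrier in station should put it (343.9, 90.2), and the plunger at (274,106) matches too. The carrier is clicked in. Next, grip the tab.

Request:
carry_out:
  increments:
    - [0, 0, -10, -10, -30, 0, 0.6]
    - [0, 0, -20, -20, -60, 0, 0.6]
    - [0, 0, -30, -31, -90, -20, 0.6]
    - [0, 0, -40, -31, -109, -50, 0.6]
    - [0, 0, -50, -31, -109, -90, 0.6]
    - [0, 0, -60, -31, -109, -130, 0.6]
    - [0, 0, -70, -31, -109, -170, 0.6]
    - [0, 0, -80, -31, -109, -210, 0.6]
    - [0, 0, -90, -31, -109, -240, 0.6]
    - [0, 0, -90, -31, -109, -265, 0.6]
    - [0, 0, -90, -31, -109, -281, 0.6]
    - [0, 0, -90, -31, -109, -281, 0.6]

```text
clock: 14.92
tool_pos: [0.4886, -0.0091, 0.1195]
orientation: [-179.9, 0.1, 89.3]
force: [-0.5, 0.2, 0.4]
opening: 0.0355
```

Request:
carry_out:
  increments:
    - [0, 0, 0, 0, 0, 0, 0.8]
    - [0, 0, 0, 0, 0, 0, 0.9]
    - [0, 0, 0, 0, 0, 0, 1]
    - [0, 0, 0, 0, 0, 0, 1]
    - [0, 0, 0, 0, 0, 0, 1]

```text
clock: 15.55
tool_pos: [0.4899, -0.0088, 0.1212]
orientation: [179.9, 0.0, 89.4]
force: [0.4, -4.5, 3.2]
opening: 0.012
```

Request:
carry_out:
  increments:
    - [0, 5, 0, 1.2, 0, 6.8, 1]
    - [0, 10, 0, 2.9, 0, 13.4, 1]
    - [0, 15, 0, 5.2, 0, 19.8, 1]
    - [0, 20, 0, 8.1, 0, 26.1, 1]
    - [0, 25, 0, 11.5, 0, 32, 1]
    - [0, 30, 0, 15.5, 0, 37.7, 1]
    - [0, 35, 0, 19.8, 0, 42.9, 1]
    - [0, 40, 0, 24.7, 0, 47.8, 1]
    - [0, 45, 0, 29.9, 0, 52.2, 1]
    - [0, 50, 0, 35.5, 0, 56.2, 1]
    - [0, 50, 0, 35.5, 0, 56.2, 1]

```text
clock: 16.92
tool_pos: [0.5248, -0.0094, 0.1756]
orientation: [-129.6, 0.6, 89.6]
force: [-1.5, -5.9, 0.2]
opening: 0.0117
```

Request:
carry_out:
  increments:
    - [0, 5, 0, 6, 0, 3.4, 1]
    - [0, 10, 0, 12.2, 0, 6.3, 1]
    - [0, 15, 0, 18.6, 0, 8.7, 1]
    - [0, 20, 0, 25.2, 0, 10.5, 1]
    - [0, 20, 0, 25.2, 0, 10.5, 1]

```text
clock: 17.55
tool_pos: [0.5501, -0.0095, 0.1858]
orientation: [-109.6, 0.7, 89.8]
force: [-0.9, -6.0, 0.8]
opening: 0.0117
```

Run:
```python
from h import *
o=ctrl.get_obs();print(o["clock"],o["joint_pos"].round(1),o["force"])
s=ctrl.snapshot("side");cv2.imwrite("pics/s6.png",cv2.resize(s["pixels"][100:340,180:460],None,fx=2.5,fy=2.5))
```

```text
17.55 [  11.2   54.    29.2  -14.8 -134.2 -105. ] [-0.85955686 -6.03692286  0.83705146]
```

View pics/s6.png

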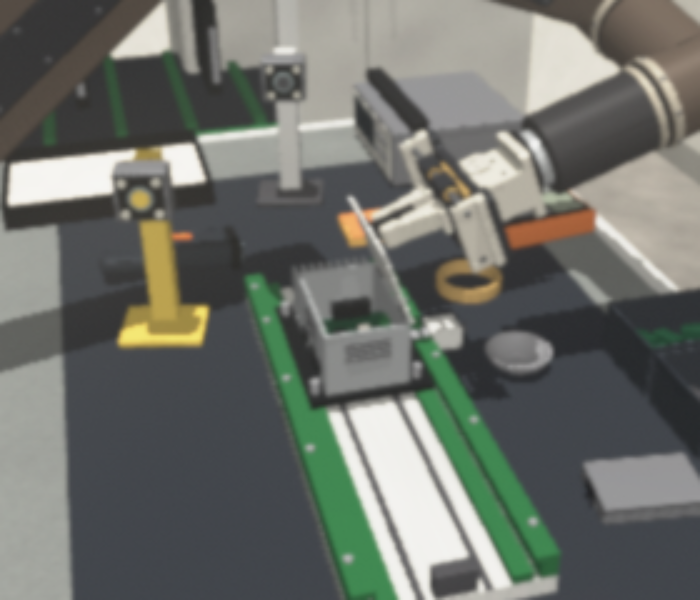

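Picture: the cover stands at about 70° in the fingers at (385,235), and the open bay shows the card's grip at (350,305). I'll release, come round to the inner side and push it past upright.

Request:
carry_out:
  increments:
    - [0, 0, 0, 0, 0, 0, 0.6]
    - [0, 0, 0, 0, 0, 0, 0.6]
    - [0, 0, 0, 22, 0, 8, 0.6]
    - [0, 0, 0, 44, 0, 16, 0.6]
    - [0, -5, 0, 52, 0, 50, 0.6]
    - [0, -15, 0, 50, 0, 100, 0.8]
    - [0, -25, 0, 40, 0, 130, 1]
    - [0, -35, 0, 20, 0, 150, 1]
    - [0, -45, 0, -10, 0, 150, 1]
    - [0, -55, 0, -45, 0, 150, 1]
    - [0, -65, 0, -80, 0, 140, 1]
    - [0, -70, 0, -105, 0, 110, 1]
    - [0, -70, 0, -105, 0, 60, 1]
    - [0, -70, 0, -105, 0, 15, 1]
    - [0, -70, 0, -105, 0, -16, 1]
    - [0, -70, 0, -105, 0, -16, 1]

```text
clock: 19.6
tool_pos: [0.4437, -0.0086, 0.1701]
orientation: [-179.8, 0.0, 89.3]
force: [-0.9, 0.3, -0.5]
opening: 0.0004
```

Request:
carry_out:
  increments:
    - [0, 0, 0, 25, 0, 0, 1]
    - [0, 0, 0, 50, 0, 0, 1]
    - [0, 0, 0, 65, 0, 0, 1]
    - [0, 0, 0, 75, 0, 0, 1]
    - [0, 0, 0, 85, 0, 0, 1]
    - [0, 0, 0, 95, 0, 0, 1]
    - [0, 0, 0, 103, 0, 0, 1]
    - [0, 0, 0, 110, 0, 0, 1]
    - [0, 0, 0, 117, 0, 0, 1]
    - [0, 0, 0, 123, 0, 0, 1]
    - [0, 0, 0, 128, 0, 0, 1]
    - [0, 0, 0, 133, 0, 0, 1]
    - [0, 0, 0, 133, 0, 0, 1]

```text
clock: 21.22
tool_pos: [0.5788, -0.0083, 0.1713]
orientation: [180.0, -0.0, 89.3]
force: [0.4, -1.0, -0.4]
opening: 0.0005
```

Run:
```python
from h import *
o=ctrl.get_obs();print(o["clock"],o["tool_pos"],o["force"])
s=ctrl.snapshot("side");c=cam(s);cv2.imwrite("pics/s7.png",cv2.resize(s["pixels"][180:300,260:400],None,fx=5,fy=5,interpolation=cv2.INTER_CUBIC))
import math
for a in (1.4,1.6,1.85,2.0):
    for y in (-.0795,.0605):
        P=[.5668-.094*math.cos(a)+.0103*(y+.0095),y,.110+.094*math.sin(a)]
        print(a,y,((proj(c,P)-[260,180])*5).round())
```

```text
21.225 [ 0.57880682 -0.00832015  0.17130722] [ 0.44711629 -0.95628485 -0.3816339 ]
1.4 -0.0795 [[392.  98.]]
1.4 0.0605 [[320. -19.]]
1.6 -0.0795 [[428.  90.]]
1.6 0.0605 [[353. -25.]]
1.85 -0.0795 [[472.  91.]]
1.85 0.0605 [[393. -24.]]
2.0 -0.0795 [[497.  96.]]
2.0 0.0605 [[415. -19.]]
```

View pics/s7.png

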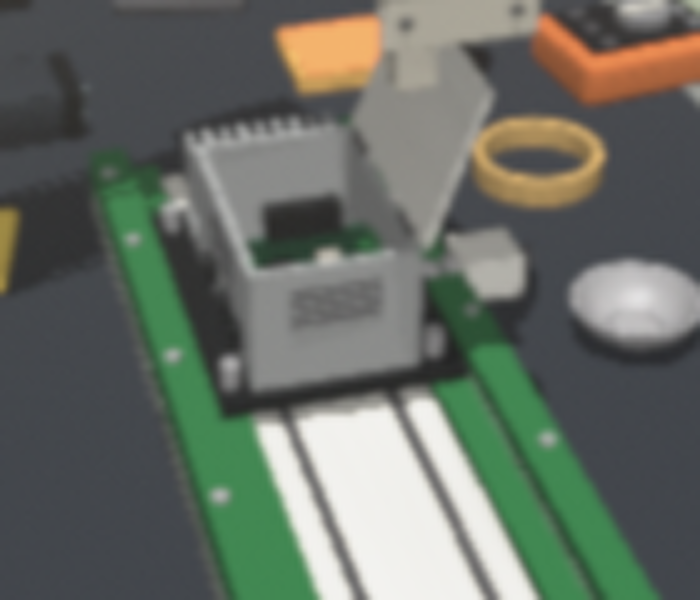

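The cover's free corner at (494,95) in the crop matches about 1.95 rad (predicted 497,96 at 2.0). The card grip shows in the bay at (300,215). I'll rise above the card and locate it.

Request:
carry_out:
  increments:
    - [0, 0, 0, -10, 0, 0, 1]
    - [0, 0, 0, -40, 0, 20, 0.7]
    - [0, 0, 0, -55, 0, 60, 0.55]
    - [0, 0, 0, -58, 0, 79, 0.55]
    - [0, 0, 0, -58, 0, 79, 0.55]
    - [0, 0, 0, -58, 0, 79, 0.55]

```text
clock: 22.02
tool_pos: [0.5196, -0.0084, 0.2497]
orientation: [-180.0, -0.0, 89.3]
force: [0.2, -0.1, -0.0]
opening: 0.0383
```

Run:
```python
from h import *
o=ctrl.get_obs();print(o["clock"],o["tool_pos"],o["orientation"],o["opening"])
for n in("side","top","wrist"):
    s=ctrl.snapshot(n);c=cam(s,o)
    for k in("card_center","plunger_nose","cover"):
        for d in ctrl.search_frame(s,k)[:1]: print(n,k,np.round(d["centre"],3),round(d["confidence"],2),proj(c,d["centre"]).round())
    if n=="side":
        # grip top corners expected
        print([(p,((proj(c,[.521+p[0],-.009+p[1],.106])-[260,180])*5).round()) for p in((-.022,-.006),(.022,-.006),(-.022,.006),(.022,.006))])
    if n=="wrist": cv2.imwrite("pics/w8.png",s["pixels"])
```

```text
22.025 [ 0.51956362 -0.00835049  0.24965626] [-1.79967674e+02 -1.32094085e-02  8.93378556e+01] 0.03832877222026922
side card_center [ 0.519 -0.012  0.092] 0.79 [[320. 225.]]
side plunger_nose [ 0.515 -0.239  0.028] 0.74 [[344. 298.]]
side cover [ 0.538 -0.041  0.092] 0.69 [[330. 230.]]
[((-0.022, -0.006), array([[265., 213.]])), ((0.022, -0.006), array([[344., 201.]])), ((-0.022, 0.006), array([[260., 202.]])), ((0.022, 0.006), array([[338., 190.]]))]
top plunger_nose [ 0.505 -0.187  0.021] 0.88 [[356. 201.]]
wrist card_center [ 0.513 -0.011  0.104] 0.82 [[320. 184.]]
wrist plunger_nose [ 0.507 -0.178  0.034] 0.92 [[193. 168.]]
wrist cover [ 0.576 -0.011  0.138] 0.91 [[320. 249.]]
```

The predicted grip corners (265,213)–(344,201) match the picture, and both networks agree within a few mm. Descend and grip.

Request:
carry_out:
  increments:
    - [0, 0, 0, 0, -1, -40, 0.55]
    - [0, 0, 0, 0, -1, -80, 0.55]
    - [0, 0, 0, 0, -1, -110, 0.55]
    - [0, 0, 0, 0, -1, -130, 0.55]
    - [0, 0, 0, 0, -1, -145, 0.55]
    - [0, 0, 0, 0, -1, -158, 0.55]
    - [0, 0, 0, 0, -1, -166, 0.55]
    - [0, 0, 0, 0, -1, -172, 0.55]
    - [0, 0, 0, 0, -1, -172, 0.55]

```text
clock: 23.75
tool_pos: [0.5202, -0.0094, 0.0781]
orientation: [-180.0, 0.0, 89.3]
force: [0.5, 0.4, 0.1]
opening: 0.0394
```

Request:
carry_out:
  increments:
    - [0, 0, 0, 0, 0, 0, 0.7]
    - [0, 0, 0, 0, 0, 0, 0.8]
    - [0, 0, 0, 0, 0, 0, 0.9]
    - [0, 0, 0, 0, 0, 0, 1]
    - [0, 0, 0, 0, 0, 0, 1]
    - [0, 0, 0, 0, 0, 0, 1]

```text
clock: 24.5
tool_pos: [0.5204, -0.0093, 0.0784]
orientation: [180.0, -0.0, 89.3]
force: [-1.7, 0.5, 3.6]
opening: 0.0119
```

Request:
carry_out:
  increments:
    - [0, 0, 0, 0, 0, 5, 1]
    - [0, 0, 0, 0, 0, 12, 1]
    - [0, 0, 0, 0, 0, 20, 1]
    - [0, 0, 0, 0, 0, 30, 1]
    - [0, 0, 0, 0, 0, 40, 1]
    - [0, 0, 0, 0, 0, 52, 1]
    - [0, 0, 0, 0, 0, 66, 1]
    - [0, 0, 0, 0, 0, 82, 1]
    - [0, 0, 0, 0, 0, 102, 1]
    - [0, 0, 0, 0, 0, 125, 1]
    - [0, 0, 0, 0, 0, 155, 1]
    - [0, 0, 0, 0, 0, 190, 1]
    - [0, 0, 0, 0, 0, 225, 1]
    - [0, 0, 0, 0, 0, 252, 1]
    - [0, 0, 0, 0, 0, 260, 1]
    - [0, 0, 0, 0, 0, 260, 1]

```text
clock: 26.5
tool_pos: [0.52, -0.0093, 0.3383]
orientation: [180.0, -0.0, 89.3]
force: [1.3, 0.9, -0.5]
opening: 0.0115
```

Run:
```python
from h import *
o=ctrl.get_obs();print(o["clock"],o["tool_pos"],o["orientation"],o["opening"],o["force"],o["joint_pos"].round(1))
for n in("side","top"):
    s=ctrl.snapshot(n);c=cam(s)
    for k in("card_center","reader","window"):
        for d in ctrl.search_frame(s,k)[:2]: print(n,k,np.round(d["centre"],3),round(d["confidence"],2),proj(c,d["centre"]).round())
    im=s["pixels"]
    cr=im[80:230,260:360] if n=="side" else im[140:210,120:220]
    cr=cv2.resize(cr,None,fx=4 if n=="side" else 4,fy=4,interpolation=cv2.INTER_CUBIC)
    if n=="side":A=cr
cr=cv2.copyMakeBorder(cr,0,A.shape[0]-cr.shape[0],0,0,cv2.BORDER_CONSTANT)
cv2.imwrite("pics/r9.png",np.hstack([A,cr]))
```

```text
26.5 [ 0.52004342 -0.00929945  0.33833172] [ 1.79985017e+02 -2.60867121e-02  8.93337758e+01] 0.011487092503525767 [ 1.31395099  0.88484346 -0.51165375] [  20.6    2.6   -7.8   -0.   -79.6 -111.3]
side card_center [ 0.509 -0.017  0.326] 0.71 [[315. 146.]]
side reader [0.326 0.145 0.107] 0.86 [[243. 204.]]
side reader [0.553 0.468 0.113] 0.76 [[296. 153.]]
side window [0.548 0.468 0.11 ] 0.82 [[294. 154.]]
side window [0.323 0.142 0.101] 0.81 [[242. 206.]]
top reader [0.543 0.468 0.063] 0.95 [[172. 180.]]
top window [0.54  0.471 0.062] 0.91 [[171. 181.]]
top window [0.508 0.015 0.043] 0.31 [[300. 197.]]
```

View pics/r9.png

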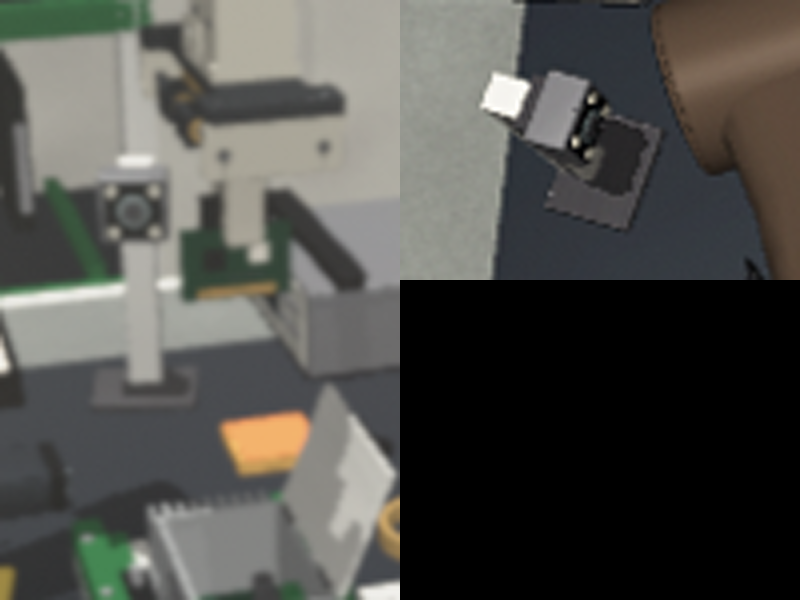

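Run:
```python
from h import *
s=ctrl.snapshot("side");c=cam(s)
L=lambda x,y:(260+(x+.5)/4-.5,80+(y+.5)/4-.5)
print("window",onz(c,[L(132,210)],.2).round(4))
print("window corners lights",onz(c,[L(113,192),L(153,190)],.217).round(4),onz(c,[L(112,233),L(155,233)],.183).round(4))
print("foot front side",onz(c,[L(92,404),L(193,404)],.006).round(4))
s=ctrl.snapshot("top");c=cam(s)
T=lambda x,y:(120+(x-400+.5)/4-.5,140+(y+.5)/4-.5)
f=onz(c,[T(661,129),T(629,232),T(545,207)],.006);print("foot",f.round(4))
d=f[0]-f[1];e=f[1]-f[2];print(np.linalg.norm(d),np.linalg.norm(e),np.degrees(np.arctan2(d[1],d[0])),np.degrees(np.arctan2(e[1],e[0])))
h=onz(c,[T(550,70),T(597,84),T(571,152),T(523,136)],.231);print("head",h.round(4),np.diff(h,axis=0).round(4))
```

```text
window [[0.5426 0.4522 0.2   ]]
window corners lights [[0.527  0.456  0.217 ]
 [0.5621 0.4506 0.217 ]] [[0.5222 0.4455 0.183 ]
 [0.5589 0.4341 0.183 ]]
foot front side [[0.4977 0.4699 0.006 ]
 [0.5901 0.4422 0.006 ]]
foot [[0.5907 0.4407 0.006 ]
 [0.4935 0.46   0.006 ]
 [0.5132 0.5385 0.006 ]]
0.09916358172100818 0.0809565990609435 -11.21596142046283 -104.09900435581052
head [[0.5775 0.4717 0.231 ]
 [0.5676 0.4328 0.231 ]
 [0.5108 0.4474 0.231 ]
 [0.5222 0.487  0.231 ]] [[-0.01   -0.0389  0.    ]
 [-0.0568  0.0146  0.    ]
 [ 0.0114  0.0396  0.    ]]
```

The card hangs upright in the fingers (235,260 in the left half), the cover stands open, and the grey reader's lens is at (132,210). Three estimates put the window at ≈ (0.541, 0.445) and yaw ≈ -14°. Foot and head sizes check out at 99 x 81 mm and 59 mm. The target card centre is 105 mm in front: (0.516, 0.343, 0.200).

Request:
carry_out:
  increments:
    - [0, 0, 0, 0, 10, 0, 1]
    - [0, 0, 0, 0, 30, 0, 1]
    - [0, 0, -1, 0, 55, 0, 1]
    - [0, 0, -3, 0, 85, 0, 1]
    - [0, 0, -5, -1, 118, 0, 1]
    - [0, 0, -7, -2, 152, 0, 1]
    - [0, 0, -9, -3, 187, 0, 1]
    - [0, 0, -11, -4, 222, 0, 1]
    - [0, 0, -12, -4, 255, 0, 1]
    - [0, 0, -13, -4, 285, 0, 1]
    - [0, 0, -13.3, -4, 310, -10, 1]
    - [0, 0, -13.3, -4, 330, -25, 1]
    - [0, 0, -13.3, -4, 344, -45, 1]
    - [0, 0, -13.3, -4, 350, -65, 1]
    - [0, 0, -13.3, -4, 352, -85, 1]
    - [0, 0, -13.3, -4, 352, -102, 1]
    - [0, 0, -13.3, -4, 352, -118, 1]
    - [0, 0, -13.3, -4, 352, -128, 1]
    - [0, 0, -13.3, -4, 352, -134, 1]
    - [0, 0, -13.3, -4, 352, -134, 1]

```text
clock: 29.5
tool_pos: [0.5163, 0.3426, 0.2042]
orientation: [-180.0, 0.0, 76.0]
force: [0.1, -0.3, -1.3]
opening: 0.0113
```

Run:
```python
from h import *
o=ctrl.get_obs();print(o["clock"],o["tool_pos"],o["orientation"],o["opening"],o["force"])
for n in("side","top","wrist"):
    s=ctrl.snapshot(n);c=cam(s,o)
    for k in("card_center","reader","window"):
        for d in ctrl.search_frame(s,k)[:2]: print(n,k,np.round(d["centre"],3),round(d["confidence"],2),proj(c,d["centre"]).round())
    im=s["pixels"]
    if n=="side":A=cv2.resize(im[80:280,240:370],None,fx=3,fy=3,interpolation=cv2.INTER_CUBIC)
    if n=="top":B=cv2.resize(im[130:230,130:330],None,fx=2,fy=2,interpolation=cv2.INTER_CUBIC)
    if n=="wrist":C=im
C=cv2.resize(C,(400,250));B=np.vstack([B,C]);B=cv2.copyMakeBorder(B,0,600-B.shape[0],0,0,cv2.BORDER_CONSTANT)
cv2.imwrite("pics/f10.png",np.hstack([A,B]))
```

```text
29.5 [0.51626982 0.34255109 0.20416224] [-1.79998165e+02  1.03702070e-02  7.60363448e+01] 0.011273411618781301 [ 0.08623907 -0.30144652 -1.32428758]
side card_center [0.514 0.338 0.192] 0.79 [[291. 146.]]
side reader [0.326 0.144 0.106] 0.8 [[243. 204.]]
side window [0.325 0.142 0.103] 0.98 [[243. 205.]]
side window [0.555 0.488 0.01 ] 0.76 [[296. 176.]]
top reader [0.526 0.481 0.006] 0.84 [[172. 189.]]
top reader [0.314 0.147 0.228] 0.77 [[253. 244.]]
top window [0.314 0.147 0.224] 0.91 [[253. 244.]]
top window [ 0.583 -0.007  0.16 ] 0.69 [[307. 168.]]
wrist card_center [0.5   0.346 0.23 ] 0.84 [[321. 246.]]
wrist reader [0.534 0.462 0.204] 0.91 [[521. 234.]]
wrist reader [0.34  0.19  0.062] 0.75 [[121.  54.]]
wrist window [0.338 0.188 0.061] 0.6 [[119.  51.]]
wrist window [0.536 0.47  0.2  ] 0.57 [[529. 230.]]
```

View pics/f10.png

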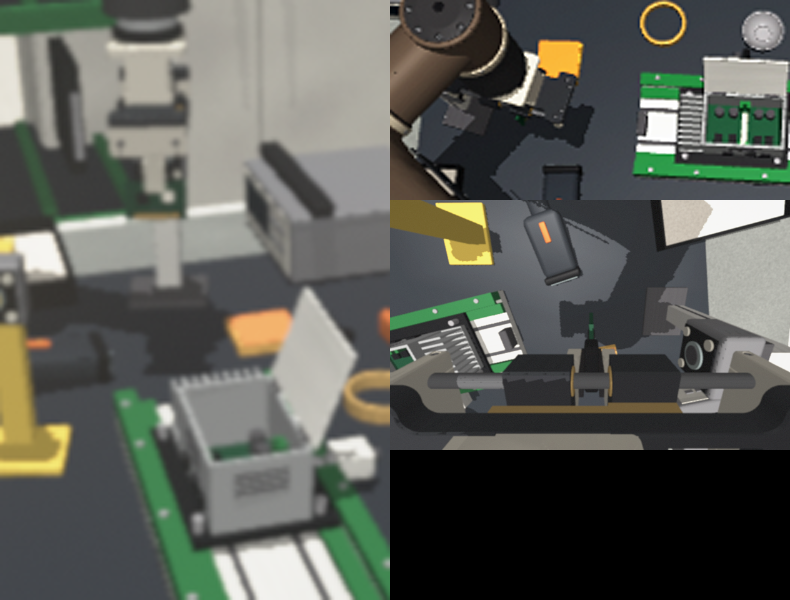

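Run:
```python
from h import *
o=ctrl.get_obs();s=ctrl.snapshot("wrist");c=cam(s,o)
print(proj(c,[[.541,.445,.2],[.551,.445,.2],[.541,.455,.2]]).round(1), onz(c,[(488,248)],.2).round(4))
s=ctrl.snapshot("top");c=cam(s);print("bay rim -y/+y ends pred (crop px)",(proj(c,[[.475,-.079,.11],[.475,.061,.11]])-[130,130])*2)
```

```text
[[489.  246.6]
 [490.1 260.3]
 [505.1 243.1]] [[0.5419 0.4443 0.2   ]]
bay rim -y/+y ends pred (crop px) [[393.17841574 146.83144991]
 [310.6208476  143.24616096]]
```

The lens seen by the wrist camera gives (0.542, 0.444), which confirms the window. One check remains: the carrier's place relative to the rail, in the top view.

Run:
```python
from h import *
s=ctrl.snapshot("top");c=cam(s);im=s["pixels"]
def P(x,y,z): return [.521+x+.0103*y,.011+y-.0103*x,z]
pts=dict(plateL=(-.075,.1,.038),plateR=(-.075,-.1,.038),rimL=(-.046,.05,.11),rimR=(-.046,-.09,.11),railR=(-.092,-.37,.046),railL=(-.092,.17,.046),ball=(.077,0,.034),blk=(.115,0,.046))
for k,v in pts.items(): print(k,proj(c,P(*v)).round(1))
cv2.imwrite("pics/t11.png",cv2.resize(im[140:230,245:415],None,fx=4.6,fy=4.6,interpolation=cv2.INTER_CUBIC))
```

```text
plateL [[271.5 212.9]]
plateR [[328.2 215.9]]
rimL [[285.2 201.5]]
rimR [[326.4 203.7]]
railR [[405.5 224.5]]
railL [[251.1 216.2]]
ball [[302.4 173. ]]
blk [[303.  161.9]]
```

View pics/t11.png

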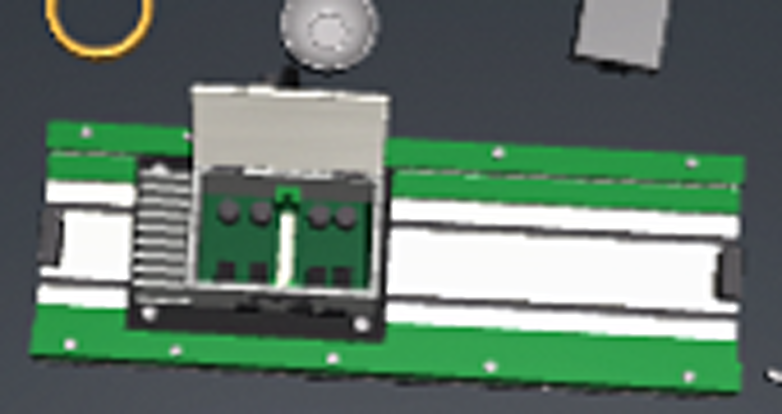

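The plate edges at (127, 386) and rail ends at (31, 741) both sit about +0.6–0.9 px from prediction. The carrier is therefore within about 1 mm of the station, and the card is out with the cover open.

```bash
python3 -c "
from h import *
o=ctrl.get_obs();print(o['clock'],o['tool_pos'],o['opening']);print(ctrl.close_job())"
```

```text
30.25 [0.51623203 0.34263924 0.20423687] 0.011757195723978538
the job is handed in; nothing more can be done
None
```

I handed the job in at 30 s with the card held up to the grey reader. The interface gives no verdict, so the state below rests on my own checks.

- **Carrier:** I pushed it onto the plunger with the cover shut. The push force dropped to about zero and then rose to 9 N. The last top view puts it within about 1 mm of the station.
- **Cover:** I lifted it by the tab to about 70° and pushed it on from the inside to about 1.95 rad, going by the side view.
- **Card:** I drew it straight up by its grip. The jaws read 11.3–11.8 mm open at the end, against a 12 mm grip.
- **At the reader:** Going by the tool pose, the card centre is at about (0.516, 0.343, 0.200). That is about 105 mm in front of the window, upright and square to it within about 3° (the estimates of the reader's yaw spread from 11° to 17°).
- **Window position:** The wrist camera gave (0.542, 0.444), which agrees with my estimate of (0.541, 0.445).

**Disagreements:**
- The networks placed some things wrongly, such as the plunger point, and confused the two readers, so I relied on the pictures and sizes there.
- The side-view network put the card centre about 8 mm lower and 5 mm nearer than the tool pose gives, which is still within tolerance.
- A rough eye reading of the carrier suggested it was 5 mm off, but the closer crop did not bear this out.

I saw no sign of the reader or the other things on the bench being touched, though I did not measure where the other things ended up.

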